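# Couple the tube reader to its ball stand

### The arm

A 6-joint arm with a two-finger parallel gripper is mounted at the origin on a cart in front of the work surface, level with it; the furniture and walls round the work are solid. World frame = base frame: x ahead of the robot, y to its left, z up, the work surface at z = 0. Lengths are in m, angles in degrees, forces in N, time in s.
With the tool pointing down it reaches from about 0.275 to 0.75 m from the base axis. Payload 10.2 kg.
Tool frame: the origin (TCP) lies at the very end of the fingers, on their centre line; the grasp point (between the pads) lies 19 mm behind it (r.hold_point_z is the z of the grasp point in the tool frame, in m); z points along the fingers, y is the line along which they close (so a half turn about z gives the same grasp; the last joint's range is limited). The gripper opens to 88 mm and grips with 3 to 60 N. Pads are 18 mm wide; open, the fingers measure 123 mm over their backs; the gripper's body (75 mm by 187 mm) begins 45 mm behind the grasp point.
Start: joints at [-83.274, 17.928, 85.812, -0, 76.261, -12.8], TCP at [0.175, -0.495, 0.239] pointing down, gripper open.
Joint ranges: [-168.41, 168.41], [-55.51, 124.54], [10.69, 146.95], [-70.63, 250.63], [1, 178], [-165.06, 165.06]. Speed limits (degrees/s): [136.94, 136.94, 172.46, 180, 180, 180].

### API

Orientations are given as [roll, pitch, yaw] about the fixed x, y, z axes, in that order (R = Rz(yaw) Ry(pitch) Rx(roll)).
In Python, from rig import r, effector, inverse_kinematics, cams, order, get_time_s, get_qpos, get_qd, get_tau, get_ee_pos, get_orientation, get_contact_force, get_torque, get_opening, get_gripper_force gives the robot as it stands. The module is installed in compiled form; this text tells all that it offers. Calls block until the motion is done:
- r.movep(position, orientation): joint-space move of the TCP to a pose.
- r.movel(position, rate=0.15, frame=None, guard=None): straight line of the TCP; frame=None keeps the orientation; rate is the mean speed in m/s. With guard (N) it stops when the force on the tool has changed by that much, and returns True; else False.
- r.move_joints(angles): joint-space move.
- effector.let_go() and effector.grab(): open the fingers fully, or close them until they stop; the grip force is fixed at half the most.
- r.sleep(seconds).
- inverse_kinematics(position, orientation): joint angles nearest the present ones, or None.
- cams.grab_frame(name): name is "scene" or "top" or "wrist"; returns the picture (384x512x3 uint8, red, green, blue); there is no depth.
- cams.camera_params(name): a dict with "camera_matrix" (3x3 intrinsics, pixels), "distortion" ([k1, k2, p1, p2, k3] as OpenCV has them; the pictures are not rectified), "R" (3x3) and "t" (3): a world point X has camera coordinates R X + t. Camera axes: x right, y down, z forward; pixel columns grow to the right and rows downward; lengths in m; the calibration is good to about 2 mm. A picture is of the moment at which its call begins: read the wrist's pose just before it. camera_params takes no time and is no camera call; for the wrist camera it gives the pose at the moment of the call.
A pose or a line that the arm cannot do raises r.PlanningError and nothing moves.
- order.close_job(): hands the job in; it is judged then, once.
Readings, each from a call of its own:
- get_time_s(): time.
- get_qpos(): joint angles.
- get_qd(): joint speeds.
- get_tau(): joint torques, N m.
- get_ee_pos(): TCP position.
- get_orientation(): TCP orientation.
- get_contact_force(): force on the tool from outside, world axes, zero at the start.
- get_torque(): the same for the moment, N m.
- get_opening(): finger opening in m.
- get_gripper_force(): force on a finger pad.
Only numpy, scipy, OpenCV 4.12 (cv2) and the standard library are available. Lean on these libraries where they do the work, as an engineer would, in place of code of your own. Each camera call takes 0.05 s, during which the arm holds its last target. There are 200 camera calls.

### The job

Put the small tube reader on the stand: lower its round socket over the stand's ball and, with the lever still up, press it down until it is fully home and bears firmly on the collar, with about 20 N and never over 40 N, for a moment. Then press the latch lever all the way down so that it locks, and let go, leaving the reader upright and the other things on the bench where they are.

Things in the scene. Friction and masses are not known exactly. Their poses are not given: they have to be found in the camera images.
- reader: Loose tube reader, 0.5 to 0.8 kg: an aluminium socket open below (bore 33 mm wide; rim flange 64 mm wide, 6 mm thick; 49 mm wide above it) and on it a white housing 50 x 36 x 40 mm (x, y, z), top 84 mm up, dark window at -x, latch lever at +x. Origin: centre of the lower rim, z up the socket's axis. Starts upright on the bench, lever towards the robot within 35 degrees.
- reader_grip (a point): Centre of the reader's white housing, on the socket's axis, 64 mm above the socket's rim; axes as the reader's. Grip the housing here from above across its 36 mm (the reader's y), with 60 N or more, as it is pressed down while held. Keep clear of the fixed pipette stand, 0.34 m tall, at x 0.47 to 0.62, y -0.14 to 0.04; the way past it is on the robot's side (x 0.40).
- lever_pad (a point): Middle of the round bar (9 mm thick, 20 mm long along the reader's y) at the end of the latch lever, pressed from above. Lever up: 57 mm out from the socket axis along the reader's +x, 53 mm above the socket's rim. Fully down: 61 mm out, 28 mm above the rim. Nothing lies above it; the housing's side is 25 mm out from the axis.
- lever (a joint): Latch lever, hinged 29 mm out from the socket axis, 36 mm above the socket's rim. 0 = up, 0.8 rad = fully down (latched, hard stop); starts at 0 to 0.15. Stays where it is left; pressing its end takes 3 to 5 N. Its claw swings in below the ball, which it can do only when the socket is fully home; past 0.4 it bars the ball's way in.
- pin (a joint): Seat pin in the middle of the socket; its 6 mm wide tip shows on the reader's top. The ball pushes it up as the reader goes home: 0 = no ball, 0.008 m = fully home. It moves with a stiff drag of about 9 N, more than the reader's weight, and stays where it is left.
- stand: Fixed stand: foot 110 mm wide, sleeve, post with a flat collar 72 mm wide and above it a steel ball 30 mm across. Origin: middle of the foot, on the bench, the ball straight above. The collar's top is clamped 60 to 90 mm above the bench (not measured), the ball's top 37 mm higher. Home, the socket's rim sits on the collar, a hard stop; the pin meets the ball 8 mm before. No more than 40 N.
- vial: Bystander: small reagent vial, 23 x 43 mm, standing; origin at its foot.
- timer: Bystander: bench timer, 66 x 92 x 28 mm; origin at its underside.
- dish: Bystander: petri dish, 91 mm across, 15 mm high; origin at its underside.
There are look-alikes about, which are no part of the job. Leave any pink look-alike of the reader alone.

How it is judged:
By the outcome, as a careful person would: the job done as asked, in the order asked, and still so for the second after the job is handed in, with the robot touching nothing.
It also fails if it takes over 64 s, if anything falls off the work surface, if the arm or the gripper's body presses on something with over 40 N, if the wrist force passes 120 N, or if a joint passes its speed limit or range.

## Working session

There is one attempt and no reset: what is moved stays moved. The work goes in short steps, each a Python script; the robot and the scene stay as the last script left them, time stands still between calls to the robot, and variables do not carry over. Pictures are saved under pics/ and viewed, at most 10 in all, crops included, and the job is handed in when it is done.

```bash
mkdir -p pics; python3 - <<'E'
from rig import *
import cv2,numpy as np
a=cams.grab_frame("scene");b=cams.grab_frame("top")
cv2.imwrite("pics/s1.png",cv2.resize(a[:,:,::-1],(800,600),interpolation=cv2.INTER_CUBIC))
cv2.imwrite("pics/t1.png",cv2.resize(b[:,:,::-1],(800,600),interpolation=cv2.INTER_CUBIC))
np.save("s.npy",a);np.save("t.npy",b)
for n in("scene","top","wrist"):
    p=cams.camera_params(n);print(n,np.round(p["camera_matrix"],1).tolist(),np.round(p["distortion"],3),np.round(-np.array(p["R"]).T@p["t"],3),np.round(p["R"],2).tolist())
print(get_time_s(),r.hold_point_z,get_ee_pos(),get_orientation())
E
```

```text
scene [[373.1, 0.0, 264.4], [0.0, 373.1, 184.7], [0.0, 0.0, 1.0]] [-0.052  0.     0.     0.     0.   ] [ 0.03  -0.823  0.548] [[0.72, -0.69, -0.02], [-0.37, -0.37, -0.85], [0.58, 0.62, -0.52]]
top [[391.1, 0.0, 255.9], [0.0, 391.1, 188.3], [0.0, 0.0, 1.0]] [0.01 0.   0.   0.   0.  ] [ 0.456 -0.301  0.913] [[-0.01, -1.0, -0.04], [-1.0, 0.01, -0.1], [0.1, 0.04, -0.99]]
wrist [[302.0, 0.0, 252.5], [0.0, 302.0, 192.3], [0.0, 0.0, 1.0]] [-0.016  0.     0.     0.     0.   ] [ 0.248 -0.469  0.385] [[0.33, -0.94, -0.0], [-0.9, -0.32, 0.3], [-0.28, -0.1, -0.96]]
0.1 -0.0187 [ 0.17543206 -0.49460851  0.23825356] [-1.79939238e+02 -1.26604193e-02  1.95252179e+01]
```

View pics/s1.png

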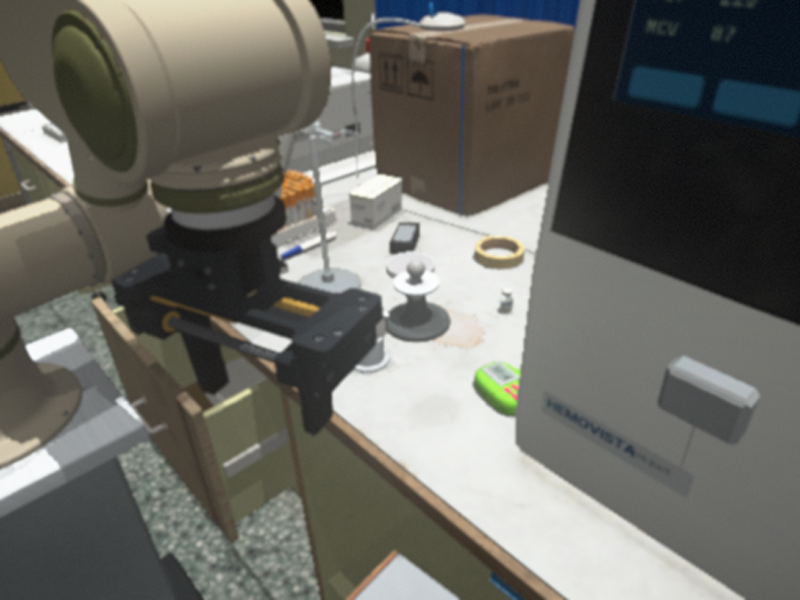

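View pics/t1.png

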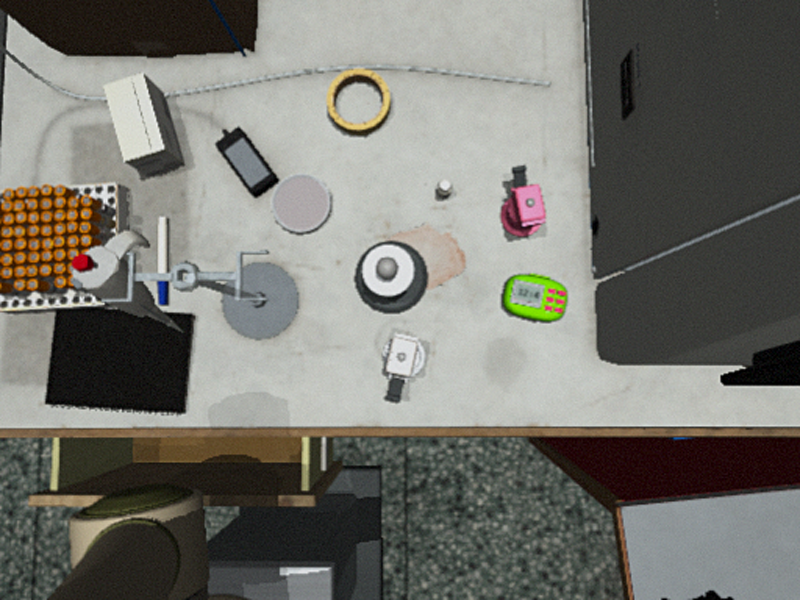

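The top view shows the white reader at (402,357) with its lever toward the robot at (395,390). The pink look-alike is at (523,205), and the stand's ball is at (387,267). The pipette stand is at (260,300). The white one fits the description (white housing, lever toward the robot), so I'll confirm it in an enlarged crop.

```bash
python3 - <<'E'
import cv2,numpy as np
a=np.load("s.npy");b=np.load("t.npy")
c=cv2.resize(b[150:262,212:292,::-1],None,fx=5,fy=5,interpolation=cv2.INTER_CUBIC)  # 400x560
d=cv2.resize(a[155:255,225:305,::-1],None,fx=5,fy=5,interpolation=cv2.INTER_CUBIC)  # 400x500
d=cv2.copyMakeBorder(d,0,60,0,0,cv2.BORDER_CONSTANT)
cv2.imwrite("pics/c1.png",np.hstack([c,d]))
E
```

```text
(no output)
```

View pics/c1.png

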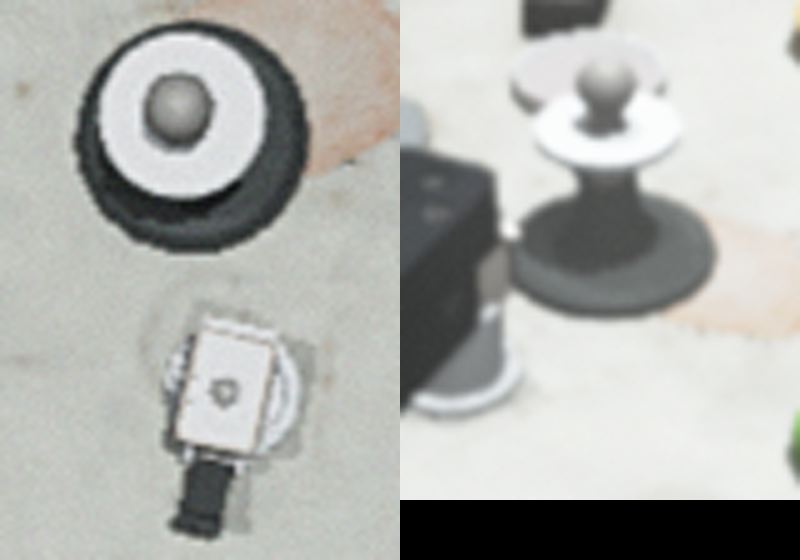

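The crop confirms the white reader: tip of the pin at (224,391), housing edges midway at (237,327) and (217,446), lever bar at (194,528). The ball is at (178,107) in the top crop and (206,83) in the scene crop.

```bash
cat > h.py <<'E'
from rig import *
import cv2,numpy as np
def ray(p,uv):
    K=np.array(p["camera_matrix"]);R=np.array(p["R"]);t=np.array(p["t"]).ravel()
    n=cv2.undistortPoints(np.array([[uv]],float),K,np.array(p["distortion"],float))[0,0]
    return -R.T@t, R.T@np.array([n[0],n[1],1.])
def at_z(p,uv,z):
    c,d=ray(p,uv); return c+d*(z-c[2])/d[2]
def tri(obs):
    A=np.zeros((3,3));b=np.zeros(3)
    for p,uv in obs:
        c,d=ray(p,uv);d=d/np.linalg.norm(d);M=np.eye(3)-np.outer(d,d);A+=M;b+=M@c
    X=np.linalg.solve(A,b)
    return X,[np.linalg.norm((np.eye(3)-np.outer(d,d)/(d@d))@(X-c)) for c,d in (ray(p,u) for p,u in obs)]
E
python3 - <<'E'
from h import *
np.set_printoptions(precision=4,suppress=True)
T=cams.camera_params("top");S=cams.camera_params("scene")
t=lambda x,y:(212+x/5-.4,150+y/5-.4); s=lambda x,y:(225+x/5-.4,155+y/5-.4)
print("ball",tri([(T,t(178,107)),(S,s(206,83))]))
for z in(.06,.075,.09): print("collar",z,at_z(T,t(182,115),z),at_z(T,t(98,115),z)[1]-at_z(T,t(266,115),z)[1], "ball",at_z(T,t(178,107),z+.022))
print("foot",at_z(T,t(192,137),.008))
pin=at_z(T,t(224,391),.084);f=at_z(T,t(237,327),.084);n=at_z(T,t(217,446),.084);b=at_z(T,t(194,528),.055)
print(pin,f,n,(f+n)/2,b); 
for d in(n-f,b-pin,): print(np.hypot(*d[:2]),np.degrees(np.arctan2(d[1],d[0])))
E
```

```text
ball (array([ 0.5715, -0.2472,  0.1026]), [np.float64(0.0003588552889726169), np.float64(0.00035885528897263563)])
collar 0.06 [ 0.5743 -0.2463  0.06  ] 0.07414435295533034 ball [ 0.5747 -0.246   0.082 ]
collar 0.075 [ 0.5722 -0.2473  0.075 ] 0.07283980514114696 ball [ 0.5726 -0.247   0.097 ]
collar 0.09 [ 0.5701 -0.2483  0.09  ] 0.07153525732696353 ball [ 0.5704 -0.248   0.112 ]
foot [ 0.571  -0.2476  0.008 ]
[ 0.4533 -0.2652  0.084 ] [ 0.4802 -0.2708  0.084 ] [ 0.4303 -0.2621  0.084 ] [ 0.4552 -0.2664  0.084 ] [ 0.3941 -0.2505  0.055 ]
0.050670142250255505 170.04663254227057
0.06095129839208366 166.08896445486624
```

```bash
python3 - <<'E'
from h import *
import pickle
np.set_printoptions(precision=4,suppress=True)
out={}
for k,pos,yaw in(("ball",[.55,-.28,.26],60),("reader",[.454,-.2655,.22],-12)):
    r.movep(pos,[180,0,yaw]); r.sleep(.2)
    p=cams.camera_params("wrist");im=cams.grab_frame("wrist");out[k]=(p,im)
    print(k,get_ee_pos(),get_orientation(),get_time_s())
    for X in([.5715,-.2475,.1026],[.454,-.2655,.084]): print(cv2.projectPoints(np.array([X]),cv2.Rodrigues(np.array(p["R"]))[0],np.array(p["t"],float),np.array(p["camera_matrix"]),np.array(p["distortion"],float))[0].ravel())
pickle.dump(out,open("w.pkl","wb"))
ims=[cv2.resize(out[k][1][:,:,::-1],(400,300),interpolation=cv2.INTER_AREA) for k in out]
cv2.imwrite("pics/w1.png",cv2.resize(np.hstack(ims),(800,300)))
E
```

```text
ball [ 0.5496 -0.2806  0.2601] [179.9951   0.0041  59.9389] 1.9417
[254.4419 137.4284]
[172.1867 201.9355]
reader [ 0.4542 -0.2656  0.22  ] [179.9961  -0.0027 -11.9662] 3.2667
[200.154   54.8221]
[252.3501 182.2096]
```

View pics/w1.png

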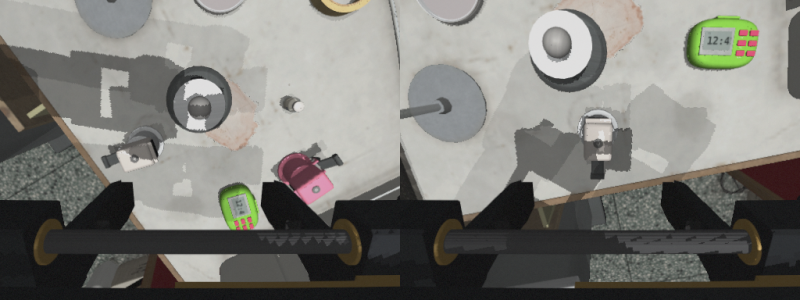

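The first half shows the ball at about (199,106), and the second half shows the reader's pin at about (598,142), both within a couple of pixels of prediction. I'll enlarge both for sub-pixel readings.

```bash
python3 - <<'E'
import cv2,pickle,numpy as np
o=pickle.load(open("w.pkl","rb"))
f=lambda im,x,y:cv2.resize(im[y:y+80,x:x+66,::-1],None,fx=6,fy=6,interpolation=cv2.INTER_CUBIC)
a=f(o["ball"][1],220,98);b=f(o["reader"][1],220,145)
cv2.imwrite("pics/w2.png",np.hstack([a,b]))
E
```

```text
(no output)
```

View pics/w2.png

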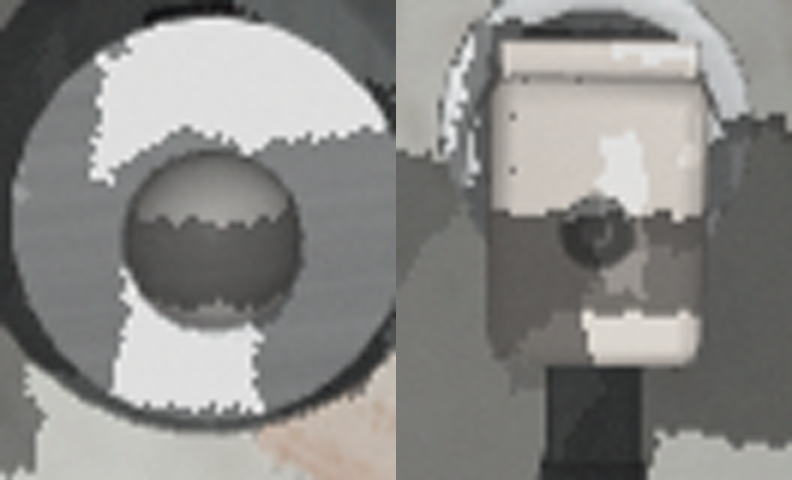

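```bash
python3 - <<'E'
from h import *
import pickle
np.set_printoptions(precision=4,suppress=True)
o=pickle.load(open("w.pkl","rb"));T=cams.camera_params("top");S=cams.camera_params("scene")
P=o["ball"][0];Q=o["reader"][0]
print("ball tri",tri([(P,(254.9,137.6)),(T,(247.2,171.0)),(S,(265.8,171.2))]),at_z(P,(254.9,137.6),.1026))
w=lambda x,y:(220+(x-396)/6-.42,145+y/6-.42)
print("pin",at_z(Q,w(597,232),.084),tri([(Q,w(597,232)),(T,(256.4,227.8))]))
c=[at_z(Q,w(*u),.084) for u in((595,79),(595,366))];print(c,np.mean(c,0))
e=[at_z(Q,w(*u),.084) for u in((490,90),(488,340),(702,100),(701,340))];print(e, [np.degrees(np.arctan2(*(e[i+1]-e[i])[[1,0]])) for i in(0,2)])
E
```

```text
ball tri (array([ 0.5716, -0.2475,  0.1027]), [np.float64(0.0004886711846247121), np.float64(0.00019618314675989748), np.float64(0.0005939514623391174)]) [ 0.5718 -0.2479  0.1026]
pin [ 0.4528 -0.266   0.084 ] (array([ 0.4533, -0.2656,  0.0855]), [np.float64(0.00041864587734417115), np.float64(0.0004186458773440894)])
[array([ 0.4774, -0.2708,  0.084 ]), array([ 0.4304, -0.2609,  0.084 ])] [ 0.4539 -0.2659  0.084 ]
[array([ 0.4791, -0.2543,  0.084 ]), array([ 0.4385, -0.2446,  0.084 ]), array([ 0.4706, -0.2867,  0.084 ]), array([ 0.4312, -0.2789,  0.084 ])] [np.float64(166.63159945846172), np.float64(168.8219209516257)]
```

```bash
python3 - <<'E'
from h import *
np.set_printoptions(precision=4,suppress=True)
r.movel([.4533,-.2657,.10],rate=.15)
g=r.movel([.4533,-.2657,.0455],rate=.06,guard=8);print("hit",g,get_ee_pos())
if not g:
    effector.grab(); r.sleep(.3)
    print(get_opening(),get_gripper_force(),get_contact_force())
    r.movel([.4533,-.2657,.18],rate=.1); r.sleep(.4)
    print(get_opening(),get_gripper_force(),get_contact_force(),get_torque(),get_time_s())
E
```

```text
hit False [ 0.4535 -0.2658  0.0458]
0.035558254563760106 29.949738448485732 [ 0.6769 -0.2272 -1.3617]
0.03539480377016411 29.94905828498304 [-0.1018  0.0348 -7.861 ] [ 0.0409  0.0382 -0.0098] 8.3
```

```bash
python3 - <<'E'
from h import *
np.set_printoptions(precision=4,suppress=True)
r.movep([.5717,-.2477,.19],[180,0,60]); r.sleep(.3)
print(get_ee_pos(),get_contact_force())
g=r.movel([.5717,-.2477,.138],rate=.03,guard=4);r.sleep(.1)
print(g,get_ee_pos(),get_contact_force(),get_torque(),get_time_s())
im=cams.grab_frame("scene");a=cv2.resize(im[110:260,200:350,::-1],(500,500),interpolation=cv2.INTER_CUBIC)
cv2.imwrite("pics/d1.png",a)
E
```

```text
[ 0.5715 -0.2478  0.1901] [ 0.5913  0.239  -7.7969]
False [ 0.5717 -0.2477  0.1381] [ 0.0863  0.0069 -7.9561] [-0.0085  0.0074  0.001 ] 11.6083
```

View pics/d1.png

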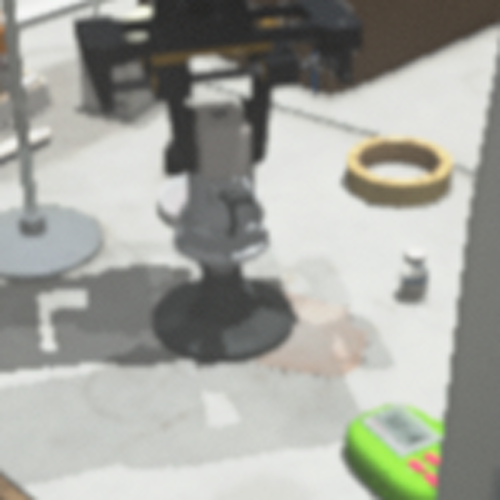

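The reader is over the ball and free of contact, with the lever up. Now I'll press it in small steps while watching the force.

```bash
python3 - <<'E'
from h import *
np.set_printoptions(precision=4,suppress=True)
base=-7.9; z=.138
while z>.118:
    z-=.001 if z>.130 else .0005
    r.movel([.5717,-.2477,z],rate=.015,guard=14)
    F=get_contact_force()[2]-base; e=get_ee_pos()[2]
    print(round(z,4),round(e,4),round(F,1),round(get_gripper_force(),1))
    if F>21: break
r.sleep(.3);print(get_contact_force(),get_torque(),get_ee_pos(),get_time_s())
E
```

```text
0.137 0.1369 1.0 29.9
0.136 0.1359 -0.4 29.9
0.135 0.1349 0.5 29.9
0.134 0.1339 0.4 29.9
0.133 0.1332 2.5 29.9
0.132 0.1327 8.2 29.9
0.131 0.1313 9.3 29.9
0.13 0.13 9.1 29.9
0.1295 0.1295 9.7 29.9
0.129 0.129 8.2 29.9
0.1285 0.1285 9.4 29.9
0.128 0.128 8.9 29.9
0.1275 0.1275 8.0 29.9
0.127 0.127 8.4 29.9
0.1265 0.1265 8.4 29.9
0.126 0.126 9.1 29.9
0.1255 0.1255 8.1 29.9
0.125 0.1254 13.1 29.9
0.1245 0.1254 16.2 30.0
0.124 0.1254 19.5 30.0
0.1235 0.1253 23.5 30.0
[-3.8554  2.0838 15.7023] [ 0.425   0.585  -0.0377] [ 0.5718 -0.2477  0.1253] 17.2083
```

```bash
python3 - <<'E'
from h import *
np.set_printoptions(precision=4,suppress=True)
r.movel([.5717,-.2477,.1231],rate=.01,guard=10); r.sleep(.8)
print(get_contact_force(),get_torque(),get_ee_pos())
r.movel([.5717,-.2477,.1252],rate=.02); r.sleep(.2)
print(get_contact_force(),get_ee_pos())
effector.let_go(); r.sleep(.3); print(get_contact_force(),get_opening())
r.movel([.5717,-.2477,.21],rate=.1)
r.movep([.5317,-.3170,.24],[180,0,60]); r.sleep(.2)
p=cams.camera_params("wrist");im=cams.grab_frame("wrist")
import pickle;pickle.dump((p,im),open("w3.pkl","wb"))
cv2.imwrite("pics/e1.png",cv2.resize(im[40:240,150:400,::-1],(750,600),interpolation=cv2.INTER_CUBIC))
Rz=np.radians(240);u=np.array([np.cos(Rz),np.sin(Rz),0])
for X in(np.array([.5717,-.2477,.1646]),np.array([.5717,-.2477,.0806+.053])+.057*u):
    q=cv2.projectPoints(X[None],cv2.Rodrigues(np.array(p["R"]))[0],np.array(p["t"],float),np.array(p["camera_matrix"]),np.array(p["distortion"],float))[0].ravel();print(q,(q-[150,40])*3)
print(get_time_s())
E
```

```text
[-4.7203  2.9182 17.5215] [ 0.4537  0.8834 -0.0343] [ 0.5718 -0.2477  0.1253]
[-1.7575  1.4733  6.66  ] [ 0.5714 -0.2475  0.1254]
[-0.4092  0.4825  0.0302] 0.08819310790727299
[252.5396  95.4213] [307.6187 166.2639]
[252.4563 166.0168] [307.3689 378.0503]
21.5833
```

View pics/e1.png

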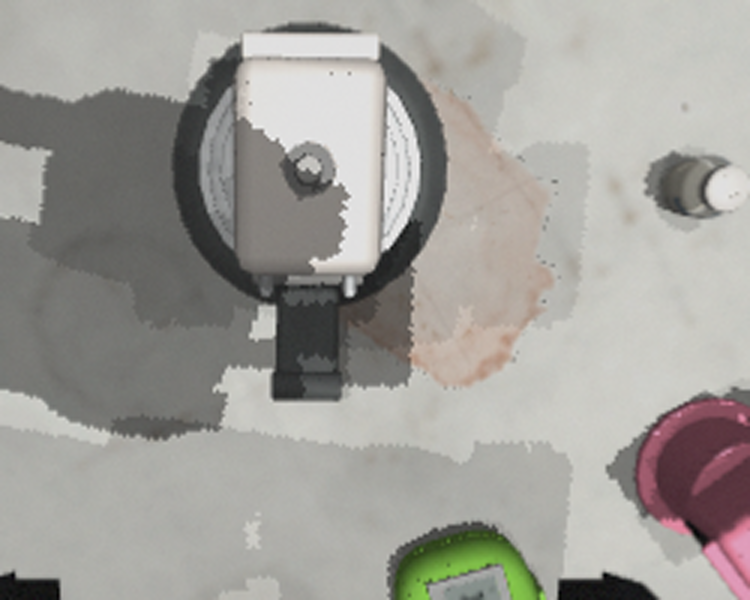

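The reader sits upright with its pin at (310,165) and the lever bar at (307,385), both as predicted. Next is the lever.

```bash
python3 - <<'E'
from h import *
np.set_printoptions(precision=4,suppress=True)
c=np.array([.5717,-.2477]);a=np.radians(240);u=np.array([np.cos(a),np.sin(a)])
P=lambda d,z:[*(c+d*u),z]
effector.grab()
r.movel(P(.059,.16),rate=.12); r.sleep(.2)
b=get_contact_force()[2]; print(get_opening(),b,get_ee_pos())
z=.145
r.movel(P(.059,z),rate=.06,guard=4)
while z>.104:
    z-=.0015 if z>.115 else .0007
    r.movel(P(.060,z),rate=.02,guard=10)
    F=get_contact_force()[2]-b
    print(round(z,4),round(get_ee_pos()[2],4),round(F,1))
    if F>14 or(F>10 and z<.113): break
r.sleep(.4);print(get_contact_force(),get_ee_pos())
r.movel(P(.060,.20),rate=.1);r.movel(P(.12,.24),rate=.15);r.sleep(.2)
im=cams.grab_frame("wrist");s=cams.grab_frame("scene")
A=cv2.resize(im[0:240,150:350,::-1],(400,480),interpolation=cv2.INTER_CUBIC)
B=cv2.resize(s[130:250,210:310,::-1],(400,480),interpolation=cv2.INTER_CUBIC)
cv2.imwrite("pics/f1.png",np.hstack([A,B]));print(get_time_s())
E
```

```text
0.0005440461389591906 -0.16739419222696092 [ 0.5423 -0.2991  0.1607]
0.1435 0.1436 0.2
0.142 0.142 -0.4
0.1405 0.1404 -0.5
0.139 0.1389 -0.0
0.1375 0.1374 0.6
0.136 0.1359 0.7
0.1345 0.1344 0.6
0.133 0.1332 2.8
0.1315 0.1317 4.9
0.13 0.13 3.1
0.1285 0.1282 2.6
0.127 0.1267 2.2
0.1255 0.1252 2.2
0.124 0.1238 1.1
0.1225 0.1223 1.4
0.121 0.1208 0.8
0.1195 0.1193 0.9
0.118 0.1178 0.9
0.1165 0.1163 1.1
0.115 0.1149 1.7
0.1143 0.1144 2.6
0.1136 0.1137 2.8
0.1129 0.113 4.9
0.1122 0.1127 7.0
0.1115 0.1124 9.0
0.1108 0.1119 11.3
[-3.5971 -0.7121 11.9245] [ 0.5417 -0.3004  0.112 ]
33.2
```

View pics/f1.png

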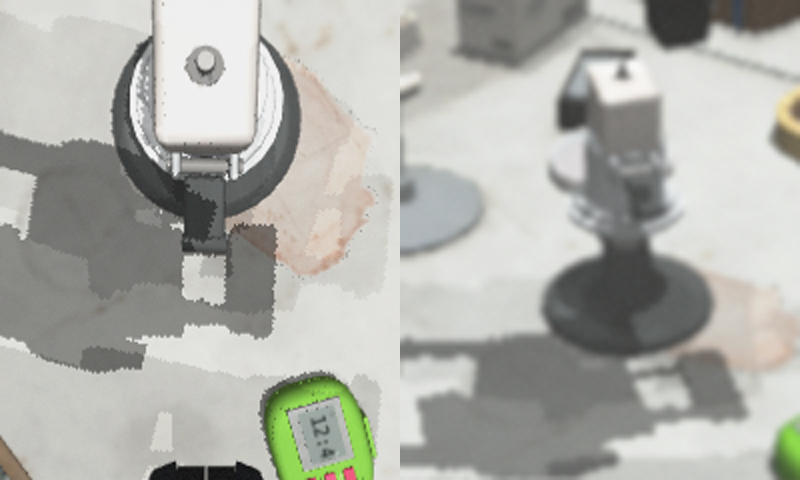

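The lever bar is down, and its top at about 0.112 matches the predicted fully-down height. To verify, I'll press it once more a bit harder, then take the same view as before to check for tilt.

```bash
python3 - <<'E'
from h import *
import pickle
c=np.array([.5717,-.2477]);a=np.radians(240);u=np.array([np.cos(a),np.sin(a)])
P=lambda d,z:[*(c+d*u),z]
r.movel(P(.061,.13),rate=.15); r.sleep(.2)
b=get_contact_force()[2]; z=.116
r.movel(P(.061,z),rate=.05,guard=4)
while z>.106:
    z-=.0006
    r.movel(P(.061,z),rate=.02,guard=8)
    F=get_contact_force()[2]-b
    print(round(z,4),round(get_ee_pos()[2],4),round(F,1))
    if F>17: break
r.sleep(.3);print(get_contact_force())
r.movel(P(.061,.20),rate=.12)
r.movel([.5317,-.3170,.24],rate=.15);r.sleep(.2)
im=cams.grab_frame("wrist");o=pickle.load(open("w3.pkl","rb"))[1]
f=lambda i:cv2.resize(i[40:190,190:290,::-1],(400,600),interpolation=cv2.INTER_CUBIC)
cv2.imwrite("pics/g1.png",np.hstack([f(o),f(im)]));print(get_ee_pos(),get_time_s())
E
```

```text
0.1154 0.1156 0.1
0.1148 0.1148 -0.2
0.1142 0.1142 -0.0
0.1136 0.1135 1.4
0.113 0.1131 0.7
0.1124 0.1128 4.8
0.1118 0.1125 6.1
0.1112 0.1122 9.1
0.1106 0.1119 9.9
0.11 0.1116 12.4
0.1094 0.1113 12.8
0.1088 0.1109 15.8
0.1082 0.1106 16.7
0.1076 0.1103 18.5
[-8.6835636  -4.79036078 17.70940593]
[ 0.53166852 -0.31656235  0.23905702] 40.225
```

View pics/g1.png

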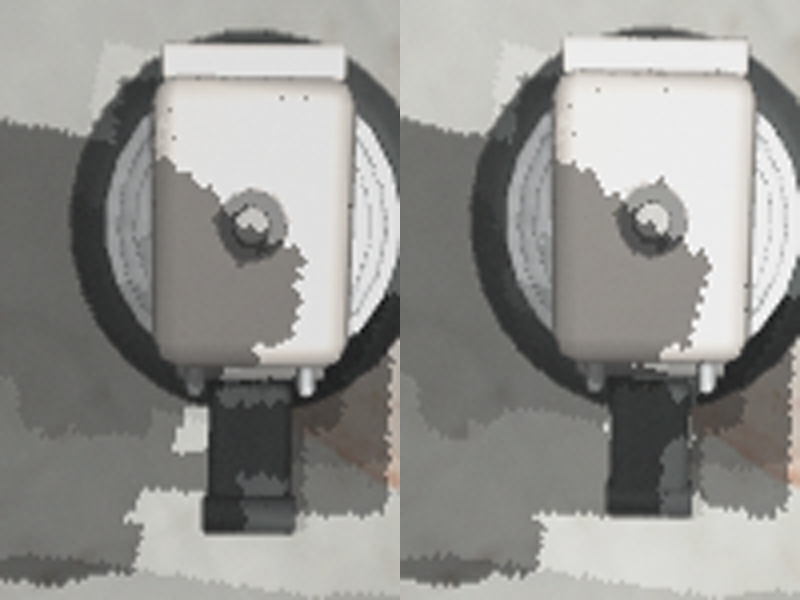

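```bash
python3 -c "
from rig import *
print(order.close_job(),get_time_s())"
```

```text
the job is handed in; nothing more can be done
the job is handed in; nothing more can be done
```

The reader is on the stand, pressed home with about 25 N total on the stand (collar plus pin) with the lever up. The lever was then pressed to its stop and released, nothing else was touched, and the job was handed in at about 40 s; the housing was gripped at 30 N rather than 60 N because the gripper's force is fixed there, and it did not slip.

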